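Show the sink stopper to the inspection camera

TASK

Lift the sink stopper that lies inside the steel scrubber ring out by its pull knob, and hold its underside up to the small inspection camera: centred on the camera's line of sight, square to it, with the underside about 100 mm in front of the lens. Finish while still holding it there, still and touching nothing but the gripper. Leave the ring, the camera, the other stopper, the peg and the spray bottle as they are.

Things in the scene. Friction and masses are not known exactly. Their poses are not given: they have to be found in the camera images.
- stopper_mid (a point): The stopper to show: dull green hard silicone, lying inside the scrubber ring on the cupboard floor, knob up. A round plug of 42 mm diameter at the underside, a flange of 60 mm diameter whose top is 12 mm above the underside, and on it a straight round pull knob of 24 mm diameter from 12 to 46 mm above the underside. About 60 g. The point is on its axis, half-way up (23 mm above the underside); z points from the underside to the knob.
- stopper_under (a point): The centre of the same stopper's flat underside, 23 mm below stopper_mid along the stopper's axis; z points to the knob.
- ring_mid (a point): Steel pan scrubber ring lying flat, loose: 104 mm outer diameter with a coil of wire about 1 mm further out, 84 mm inner diameter (the wire coil comes about 1 mm further in), 14 mm high, about 70 g. The point is its centre, half-way up; z up. The stopper to show lies in it, more or less centred.
- spare_mid (a point): Another stopper of the very same make, standing knob up on the bare floor without a ring: leave it. The point is on its axis, half-way up (23 mm).
- lens (a point): Front of the inspection camera's lens. The camera is a grey cylinder of 48 mm diameter and 58 mm length, pivoted between two cheeks (69 mm over their outsides) 75 mm above the floor on a fixed stand with a 100 x 100 mm foot; the lens front is 32 mm from the pivot. It looks obliquely upward, back towards the robot, at 0.4 to 0.7 rad from vertical. z points along the line of sight, out of the lens. The pivot is stiff, but turns if knocked.
- focus (a point): The point in the air on the camera's line of sight, 100 mm in front of the lens, where the centre of the stopper's underside must be. z points along the line of sight, away from the lens (the stopper's z must point the same way).
- spray_mid (a point): Glass spray bottle with a black trigger head, 68 mm diameter, 189 mm high, standing. The point is on its axis 95 mm up. A bystander.
- peg_mid (a point): Wooden clothes peg lying flat, 80 x 12 x 16 mm. The point is its centre; x along its length. A bystander.
- bin: Closed pink flip-top plastic bin, 170 x 190 mm at the lid, 170 mm high, fixed; the origin is the centre of its underside. A bystander.
Things that resemble listed ones, but are neither listed nor needed, are in the scene too. What is shaped like the part that bears lens but blue or red is not meant.

How it is judged:
By the outcome, as a careful person would: the job done as asked, in the order asked, and still so for the second after the job is handed in, while the arm keeps its last pose, push and grip.
It also fails if it takes over 37 s, if anything falls off the work surface, if the arm or the gripper's body presses on something with over 40 N, if the wrist force passes 120 N, or if a joint passes its speed limit or range.

ROBOT

A 7-joint arm with a two-finger parallel gripper is mounted at the origin on the work surface. World frame = base frame: x ahead of the robot, y to its left, z up, the work surface at z = 0. Lengths are in m, angles in rad, forces in N, time in s.
With the tool pointing down it reaches from about 0.425 to 0.875 m from the base axis. Payload 4.7 kg.
Tool frame: the origin (TCP) lies midway between the tips of the shut fingers; the grasp point (between the pads) lies 19 mm behind it; z points along the fingers, y is the direction in which the jaws open and shut (so a half turn about z gives the same grasp; the last joint's range is limited). The gripper opens to 87 mm and grips with 3 to 60 N. Pads are 19 mm wide; open, the fingers measure 117 mm over their backs; the gripper's body (75 mm by 190 mm) begins 51 mm behind the grasp point.
Start: joints at [-1.176, 0.321, -0.07, 1.45, 0.023, 1.371, -0.057], TCP at [0.242, 0.603, 0.223] pointing down, gripper open.
Joint ranges: [-2.86, 2.86], [-0.3, 2.09], [-1.38, 1.24], [0.06, 2.45], [-1.56, 4.7], [0.09, 2.05], [-2.69, 2.69]. Speed limits (rad/s): [2.57, 2.57, 3.14, 3.14, 3.14, 3.14, 3.14].

INTERFACE

Orientations are given as a rotation vector (axis times angle).
In Python, from bench import get_state, eyes, job gives the robot as it stands. The module is installed in compiled form; this text tells all that it offers.
- The arm moves only by the shell command python3 -m jog 'ROWS' [FORCE]. ROWS is JSON, a list that holds one entry, the list of rows, each a list of 5 numbers: the opening, from 0 (shut) to 1 (fully open), then the shift along the tool's x, y, z in units of 40 mm (1.0 is 40 mm), then the turn about the tool's z in units of 5 degrees (1.0 is 5 degrees). In form: [[[jaw, dx, dy, dz, turn], ...]]. A call has 1 to 10 rows; each row shifts and turns the commanded pose from where the row before left it, along the tool's axes as they then stand; what a row does not reach is not made up. A row lasts 1/8 s, in which the tool goes at most 62.5 mm and 10.7 degrees, less where a joint would pass 70% of its speed; a pose out of reach is approached as far as the arm can. A call is refused whole if a number of a shift passes 1 or a number of a turn 1, either way. A call with a gripper value outside its range is refused whole. The fingers move at their own pace and stop on an object; FORCE is the grip in N (left out, the last holds). Time passes only in rows, so rows that do not move let the fingers close. It gives the time, the measured TCP pose, the force and the opening at its end, in the units of the state.
- get_state(): the state, without advancing time (a new reading comes with each control period).
- eyes.get_image(name): name is "side" or "top"; returns (picture, depth): 420x560x3 uint8, red, green, blue; 420x560 float32, m along the optical axis (not along the pixel's ray), 0 where there is no reading.
- eyes.camera_params(name): a dict with "camera_matrix" (3x3 intrinsics, pixels), "k1" (the pictures are not rectified: a ray, as slopes to the right and down, at radius r is drawn at 1 + k1 r^2 times it, then the intrinsics apply), "pose" (4x4, takes a point from camera to world coordinates). Camera axes: x right, y down, z forward; pixel columns grow to the right and rows downward; lengths in m; the calibration is good to about 2 mm. A picture is of the moment at which its call begins. camera_params takes no time and is no camera call.
- job.close_job(): hands the job in, once; it reports no verdict.
The state is a dict: "time": time; "joint_positions": joint angles; "qd": joint speeds; "joint_torque": joint torques, N m; "position": TCP position; "tool_rot": TCP orientation; "ft_force": force on the tool from outside, world axes, zero at the start; "torque": the same for the moment, N m; "grip_width": opening from 0.0 (shut) to 1.0 (fully open).
Only numpy, scipy, OpenCV 4.12 (cv2) and the standard library are available. Lean on these libraries where they do the work, as an engineer would, in place of code of your own. Each camera call takes 0.05 s, during which the arm holds its last target. There are 200 camera calls.

## Working session

There is one attempt and no reset: what is moved stays moved. The work goes in short steps, Python scripts to look and compute and a shell command to move; the robot and the scene stay as the last step left them, time stands still between calls to the robot, and variables do not carry over. Pictures are saved under pics/ and viewed, about 8 in all and at most 12, crops included, and the job is handed in when it is done.

```bash
mkdir -p pics; ls; cat > h.py <<'E'
import numpy as np, cv2
from bench import get_state, eyes, job
def P(name):
    p=eyes.camera_params(name); return np.array(p["camera_matrix"],float),float(p["k1"]),np.array(p["pose"],float)
def rays(name,px):
    K,k1,T=P(name); px=np.atleast_2d(np.array(px,float))
    u=cv2.undistortPoints(px.reshape(-1,1,2),K,np.array([k1,0,0,0.]))[:,0]
    return T[:3,3],u,np.c_[u,np.ones(len(u))]@T[:3,:3].T
def plane(name,px,z):
    o,u,d=rays(name,px); return o+d*((z-o[2])/d[:,2])[:,None]
def cloud(name,dep):
    h,w=dep.shape; g=np.stack(np.meshgrid(np.arange(w),np.arange(h)),-1).reshape(-1,2)
    o,u,d=rays(name,g); X=o+d*dep.reshape(-1,1); X[dep.ravel()==0]=np.nan
    return X.reshape(h,w,3)
def proj(name,X):
    K,k1,T=P(name); Ti=np.linalg.inv(T)
    return cv2.projectPoints(np.array(X,float).reshape(-1,1,3),cv2.Rodrigues(Ti[:3,:3])[0],Ti[:3,3],K,np.array([k1,0,0,0.]))[0][:,0]
E
python3 - <<'E'
from h import *
s=get_state(); print({k:np.round(v,3).tolist() for k,v in s.items()})
for n in("side","top"):
    im,d=eyes.get_image(n); np.savez(f"{n}0.npz",im=im,d=d); cv2.imwrite(f"pics/{n}0.png",im[...,::-1])
    K,k,T=P(n); print(n,K.round(1).tolist(),k,T.round(3).tolist(),(d>0).mean())
E
```

```text
pics
{'time': 0.0, 'joint_positions': [-1.176, 0.322, -0.07, 1.452, 0.023, 1.371, -0.057], 'qd': [-0.002, -0.001, 0.002, -0.002, -0.001, 0.0, -0.001], 'joint_torque': [0.0, -49.129, -0.403, -31.252, -0.064, 0.044, 0.0], 'position': [0.241, 0.603, 0.221], 'tool_rot': [-0.594, -3.085, 0.003], 'ft_force': [0.296, -0.008, 0.506], 'torque': [0.001, 0.008, 0.008], 'grip_width': 0.999}
side [[411.6, 0.0, 277.6], [0.0, 411.6, 209.0], [0.0, 0.0, 1.0]] -0.12014207028534936 [[-0.848, -0.419, 0.325, 0.278], [-0.53, 0.65, -0.544, 0.522], [0.017, -0.634, -0.773, 0.936], [0.0, 0.0, 0.0, 1.0]] 0.9959311224489796
top [[399.5, 0.0, 282.4], [0.0, 399.5, 210.5], [0.0, 0.0, 1.0]] -0.03749905484211024 [[-0.025, -0.983, 0.183, 0.408], [-1.0, 0.025, -0.001, -0.052], [-0.003, -0.183, -0.983, 1.198], [0.0, 0.0, 0.0, 1.0]] 0.9958673469387755
```

View pics/top0.png

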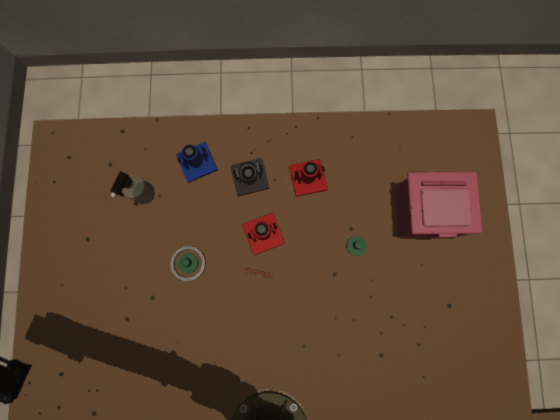

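View pics/side0.png

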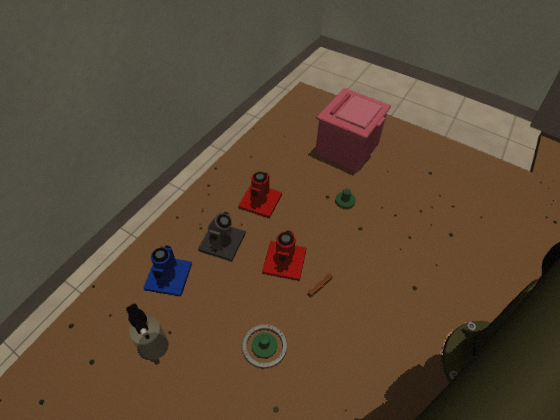

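```bash
python3 - <<'E'
from h import *
R={}
crops=[]
for n,c,s in(("top",(249,175),(187,263)),("side",(223,235),(265,345))):
    z=np.load(n+"0.npz"); im,d=z["im"],z["d"]; X=cloud(n,d)
    for q in(c,s):
        x,y=q; cr=im[y-32:y+32,x-32:x+32]; crops.append(cv2.resize(np.clip(cr*2.0,0,255).astype(np.uint8),None,fx=6,fy=6,interpolation=cv2.INTER_CUBIC)[...,::-1])
    hsv=cv2.cvtColor(im,cv2.COLOR_RGB2HSV)
    g=cv2.inRange(hsv,(55,80,20),(95,255,255))
    k,l,st,ce=cv2.connectedComponentsWithStats(g)
    for i in range(1,k):
        if st[i,4]>60:
            p=X[l==i]; top=p[p[:,2]>0.04]
            print(n,"green",ce[i].round(1),st[i,4],"z pct",np.nanpercentile(p[:,2],[5,50,95]).round(4),"floorplane12mm",plane(n,ce[i],.012)[0].round(4),"knob",len(top),np.nanmean(top,0).round(4) if len(top) else None)
            # flange points
            f=p[(p[:,2]<0.02)]; 
            if len(f)>5: 
                cc,r=cv2.minEnclosingCircle(f[:,:2].astype(np.float32)); print("   flange circ",np.round(cc,4),round(r,4))
    # floor check
    xx,yy=(300,330) if n=="top" else (330,380)
    print("floor z",np.nanmedian(X[yy-10:yy+10,xx-10:xx+10,2]))
cv2.imwrite("pics/crops.png",np.vstack([np.hstack(crops[:2]),np.hstack(crops[2:])])[:,:, :])
im=cv2.imread("pics/crops.png"); cv2.imwrite("pics/crops.png",cv2.resize(im,(600,600)))
E
```

```text
top green [356.2 245.3] 265 z pct [0.0086 0.0131 0.0476] floorplane12mm [ 0.5179 -0.2709  0.012 ] knob 53 [ 0.5171 -0.2715  0.0459]
   flange circ [ 0.518 -0.271] 0.0281
top green [187.7 262.8] 268 z pct [0.0079 0.0125 0.0466] floorplane12mm [0.4785 0.23   0.012 ] knob 54 [0.4779 0.2309 0.0456]
   flange circ [0.4788 0.2301] 0.0284
floor z -0.0005385609177499528
side green [345.1 198.9] 167 z pct [0.008  0.0111 0.0455] floorplane12mm [ 0.5176 -0.2706  0.012 ] knob 28 [ 0.5173 -0.2697  0.0448]
   flange circ [ 0.5179 -0.2706] 0.0296
side green [264.1 344.6] 425 z pct [0.0092 0.0122 0.0463] floorplane12mm [0.4778 0.2318 0.012 ] knob 83 [0.4788 0.2316 0.0452]
   flange circ [0.479  0.2313] 0.0296
floor z -0.0006554004400631808
```

View pics/crops.png

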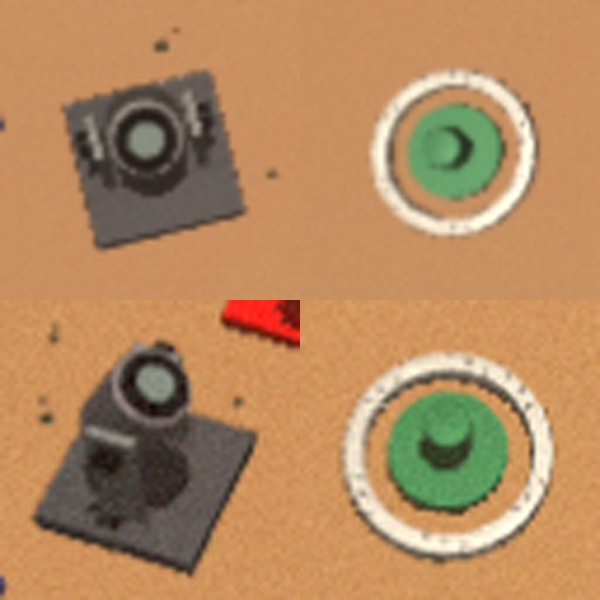

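```bash
python3 - <<'E'
from h import *
from scipy.optimize import least_squares
allp=[]
for n,c in(("top",(249,175)),("side",(223,235))):
    z=np.load(n+"0.npz"); im,d=z["im"],z["d"]; X=cloud(n,d); x,y=c
    sl=(slice(y-32,y+32),slice(x-32,x+32)); p=X[sl].reshape(-1,3); col=im[sl].reshape(-1,3)
    hs=cv2.cvtColor(im,cv2.COLOR_RGB2HSV)[sl].reshape(-1,3)
    gy=hs[:,1]<90
    hi=p[(p[:,2]>0.05)&gy]; allp.append(hi); print(n,"hi pts",len(hi),hi.mean(0).round(4),hi[:,2].max().round(4))
    ft=p[(p[:,2]>0.004)&(p[:,2]<0.03)&gy]; print(" foot z",np.percentile(ft[:,2],[10,50,90]).round(4))
    zf=np.median(ft[:,2]); m=((hs[:,1]<90)).reshape(64,64).astype(np.uint8)
    # foot: points cloud near foot z
    r=cv2.minAreaRect(ft[:,:2].astype(np.float32)*1000); print(" foot rect",np.round(r[0],1),np.round(r[1],1),round(r[2],1))
    np.save(n+"_hi.npy",hi)
    # lens glass: bright low-sat blob
    g=cv2.cvtColor(im,cv2.COLOR_RGB2GRAY)[sl]; 
    zz=X[sl][...,2]; mk=((g>np.percentile(g[(zz>0.08)],70))&(zz>0.085)).astype(np.uint8)
    k,l,st,ce=cv2.connectedComponentsWithStats(mk); i=1+np.argmax(st[1:,4]); u=ce[i]+[x-32,y-32]
    print(" glass px",u.round(2),st[i].tolist(),"cloud",np.nanmean(X[sl][l==i],0).round(4),"plane .1",plane(n,u,.1)[0].round(4))
P_=np.vstack(allp)
# front face points: iterate plane fit within 20mm of lens centre and top region
for nm,Q in(("top",allp[0]),("side",allp[1]),("both",P_)):
    q=Q[Q[:,2]>0.092]
    for _ in range(30):
        c=q.mean(0); v=np.linalg.svd(q-c)[2][2]; v*=np.sign(v[2])
        dd=(Q-c)@v; lat=np.linalg.norm((Q-c)-np.outer(dd,v),axis=1); q=Q[(abs(dd)<.004)&(lat<.026)]
    print(nm,len(q),"face c",c.round(4),"n",v.round(3),"tilt",np.arccos(v[2]).round(3),"az",np.degrees(np.arctan2(v[1],v[0])).round(1), "res",np.std((q-c)@v).round(4), "pivot z",(c-.032*v).round(4))
E
```

```text
top hi pts 348 [0.7323 0.0439 0.0946] 0.1154
 foot z [0.0091 0.012  0.0151]
 foot rect [732.9  66.2] [ 99.2 141.5] 13.1
 glass px [247.92 172.46] [28, 27, 7, 6, 37] cloud [0.724  0.0413 0.1037] plane .1 [0.7251 0.0417 0.1   ]
side hi pts 404 [0.7296 0.0573 0.0905] 0.1128
 foot z [0.0095 0.0123 0.0152]
 foot rect [731.3  70.1] [ 99.7 145.3] 14.0
 glass px [223.67 220.23] [29, 14, 8, 7, 43] cloud [0.7241 0.0423 0.1037] plane .1 [0.726  0.0402 0.1   ]
top 167 face c [0.7261 0.0419 0.1029] n [-0.416 -0.06   0.907] tilt 0.434 az -171.8 res 0.0021 pivot z [0.7394 0.0438 0.0738]
side 162 face c [0.7268 0.0465 0.1036] n [-0.42   0.021  0.907] tilt 0.434 az 177.2 res 0.0019 pivot z [0.7402 0.0458 0.0746]
both 326 face c [0.7266 0.0438 0.1035] n [-0.409 -0.033  0.912] tilt 0.423 az -175.4 res 0.002 pivot z [0.7397 0.0449 0.0743]
```

```bash
python3 - <<'E'
from h import *
for n,c in(("top",(249,175)),("side",(223,240))):
    z=np.load(n+"0.npz"); im,d=z["im"],z["d"]; X=cloud(n,d); hs=cv2.cvtColor(im,cv2.COLOR_RGB2HSV)
    m=((hs[...,1]<90)&(X[...,2]>.0035)).astype(np.uint8); w=np.zeros_like(m); w[c[1]-32:c[1]+32,c[0]-30:c[0]+30]=1
    k,l,st,ce=cv2.connectedComponentsWithStats(m*w); i=1+np.argmax(st[1:,4]); q=X[l==i]; ft=q[(q[:,2]<.02)&(q[:,2]>.006)]
    r=cv2.minAreaRect(ft[:,:2].astype(np.float32)*1000); print(n,st[i].tolist()," foot rect",np.round(r[0],1),np.round(r[1],1),round(r[2],1))
    hi=q[q[:,2]>.05]
    for az in(-166.5,):
        h=np.array([np.cos(np.radians(az)),np.sin(np.radians(az)),0]); s=np.cross([0,0,1],h)
        L=np.array([.7255,.0415,.1035])
        for lat in(.020,.024):
            v=np.array(h*.417+[0,0,.909])
            for _ in range(20):
                dd=(hi-L)@v; la=np.linalg.norm((hi-L)-np.outer(dd,v),axis=1); f=hi[(abs(dd)<.005)&(la<lat)]
                A=np.c_[(f-L)@h,(f-L)@s,np.ones(len(f))]; b=np.linalg.lstsq(A,f[:,2]-L[2],rcond=None)[0]
                nn=np.array(h)*-b[0]+np.array([0,0,1]); v=nn/np.linalg.norm(nn)
            print("  lat",lat,len(f),"tilt",np.arccos(v[2]).round(3),"side slope",b[1].round(3),"off",b[2].round(4),"mean",f.mean(0).round(4))
    # bin
    pk=cv2.inRange(hs,(160,90,40),(179,255,255)); k,l,st,ce=cv2.connectedComponentsWithStats(pk)
    for i in range(1,k):
        if st[i,4]>1000:
            q=X[l==i]; print(" bin top z",np.nanpercentile(q[:,2],[1,50,99]).round(4))
            for a,b in((.165,.185),(.155,.165),(.13,.15),(.08,.1)):
                t=q[(q[:,2]>a)&(q[:,2]<b)]
                if len(t)>20: rr=cv2.minAreaRect(t[:,:2].astype(np.float32)*1000); print("  z",a,len(t),"x",np.percentile(t[:,0],[1,99]).round(4),"y",np.percentile(t[:,1],[1,99]).round(4),np.round(rr[0],1),np.round(rr[1],1),round(rr[2],1))
E
```

```text
top [231, 158, 38, 38, 986]  foot rect [737.8  45. ] [99.2 97.9] 13.1
  lat 0.02 143 tilt 0.425 side slope 0.052 off 0.0003 mean [0.7256 0.042  0.1039]
  lat 0.024 184 tilt 0.413 side slope 0.029 off -0.0005 mean [0.7264 0.0421 0.1035]
 bin top z [0.0457 0.1624 0.1731]
  z 0.165 1033 x [0.5355 0.6872] y [-0.5691 -0.4031] [ 608.1 -484.6] [182.5 169. ] 86.9
  z 0.155 2219 x [0.5242 0.6942] y [-0.5774 -0.3909] [ 608.9 -484.6] [190.2 174.7] 88.7
  z 0.13 33 x [0.5442 0.6808] y [-0.3979 -0.3941] [ 613.9 -396. ] [  2.7 139.9] 89.1
  z 0.08 98 x [0.5336 0.6811] y [-0.4844 -0.3933] [ 572.2 -434.8] [209.4 100.3] 44.4
side [199, 212, 46, 49, 1211]  foot rect [737.8  46.9] [99.  99.3] 12.3
  lat 0.02 128 tilt 0.421 side slope 0.013 off 0.0001 mean [0.7264 0.0428 0.1041]
  lat 0.024 161 tilt 0.374 side slope 0.028 off -0.0004 mean [0.7276 0.0443 0.1041]
 bin top z [0.0172 0.161  0.1725]
  z 0.165 949 x [0.5481 0.6687] y [-0.5488 -0.4187] [ 611.5 -486.8] [167.1 147.1] 87.3
  z 0.155 1097 x [0.521  0.6943] y [-0.5735 -0.3897] [ 607.2 -482.6] [188.7 178.6] 89.9
  z 0.13 174 x [0.5342 0.687 ] y [-0.4934 -0.3927] [ 574.9 -436.1] [215.8 106.1] 43.7
  z 0.08 203 x [0.5322 0.686 ] y [-0.5356 -0.3924] [ 576.  -435.9] [214.1 108.6] 41.7
```

```bash
python3 -m jog '[[[0.5,-0.9,-0.64,0,0],[0.5,-0.9,-0.64,0,0],[0.5,-0.9,-0.64,0,0],[0.5,-0.9,-0.64,0,0],[0.5,-0.9,-0.64,0,0],[0.5,-0.9,-0.64,0,0],[0.5,-0.9,-0.64,0,0],[0.5,-0.9,-0.64,0,0],[0.5,-0.9,-0.64,0,0],[0.5,-0.9,-0.64,0,0]]]'
python3 -m jog '[[[0.5,0,0,0.5,1],[0.5,0,0,0.5,1],[0.5,0,0,0.5,1],[0.5,0,0,0.5,1],[0.5,0,0,0,1],[0.5,0,0,0,1],[0.5,0,0,0,1],[0.5,0,0,0,1],[0.5,0,0,0,1],[0.5,0,0,0,1]]]'
cat >> h.py <<'E'
def rel(target):
    "tool-axis units (40 mm) from the measured pose to a TCP target; prints the yaw of tool y"
    s=get_state(); R=cv2.Rodrigues(np.array(s["tool_rot"],float))[0]; p=np.array(s["position"])
    print("t",round(s["time"],2),"p",p.round(4),"y-yaw",np.degrees(np.arctan2(R[1,1],R[0,1])).round(2),"z",R[:,2].round(3),"F",np.round(s["ft_force"],1),"grip mm",round(s["grip_width"]*87,1),"units",(R.T@(np.array(target)-p)/.04).round(3))
    return s,R,p
E
python3 -c "
from h import *
rel([.478,.231,.018])"
```

```text
time: 1.35
position: [0.481, 0.2306, 0.2222]
tool_rot: [-0.594, -3.084, 0.0]
ft_force: [0.5, -0.8, 0.1]
grip_width: 0.501
time: 2.6
position: [0.4803, 0.2318, 0.1421]
tool_rot: [-1.846, -2.542, 0.001]
ft_force: [0.2, -0.1, 0.2]
grip_width: 0.5
t 2.6 p [0.4803 0.2318 0.1421] y-yaw 18.02 z [-0.001 -0.    -1.   ] F [ 0.2 -0.1  0.2] grip mm 43.5 units [-1.000e-03 -5.900e-02  3.103e+00]
```

```bash
python3 -m jog '[[[0.5,0,-0.06,0,1],[0.5,0,0,0.5,1],[0.5,0,0,0.5,1],[0.5,0,0,0.5,0.6],[0.5,0,0,0.4,0],[0.5,0,0,0.2,0]]]'
python3 - <<'E'
from h import *
rel([.478,.231,.018])
o=[]
for n,c in(("top",(187,255)),("side",(265,335))):
    im,d=eyes.get_image(n); o.append(cv2.resize(np.clip(im[c[1]-40:c[1]+40,c[0]-40:c[0]+40]*2.,0,255).astype(np.uint8),(400,400),interpolation=cv2.INTER_CUBIC)[...,::-1])
cv2.imwrite("pics/pre.png",np.hstack(o))
E
```

```text
time: 3.35
position: [0.4778, 0.231, 0.0575]
tool_rot: [-2.217, -2.226, 0.002]
ft_force: [0.3, -0.8, -0.3]
grip_width: 0.499
t 3.35 p [0.4778 0.231  0.0575] y-yaw 0.24 z [-0.001 -0.001 -1.   ] F [ 0.3 -0.8 -0.3] grip mm 43.5 units [0.002 0.005 0.987]
```

View pics/pre.png

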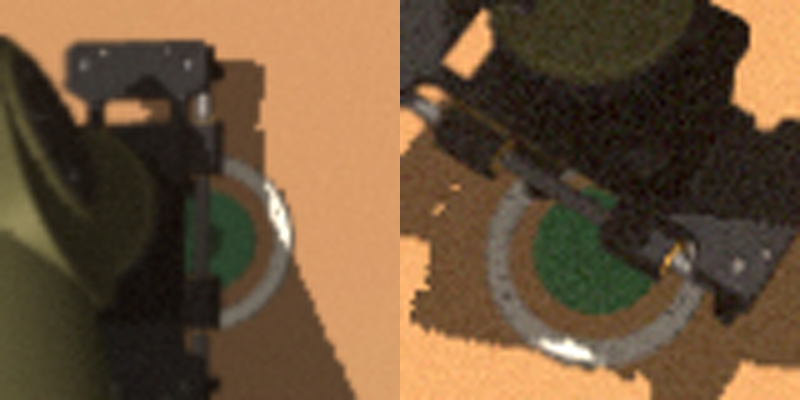

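The gripper is over the stopper, with the fingers inside the ring's outline. I'll descend the last 39 mm, close the jaws and lift straight up.

```bash
python3 -m jog '[[[0.5,0,0,0.5,0],[0.5,0,0,0.3,0],[0.5,0,0,0.18,0],[0.5,0,0,0,0],[0.1,0,0,0,0],[0.1,0,0,0,0],[0.1,0,0,0,0],[0.1,0,0,0,0],[0.1,0,0,0,0]]]' 15
python3 -m jog '[[[0.1,0,0,-0.3,0],[0.1,0,0,-0.5,0],[0.1,0,0,-0.7,0],[0.1,0,0,-0.7,0],[0.1,0,0,-0.7,0],[0.1,0,0,-0.7,0],[0.1,0,0,0,0]]]'
python3 - <<'E'
from h import *
rel([.60,-.345,.150])
o=[]
for n,c in(("top",(187,255)),("side",(265,335))):
    im,d=eyes.get_image(n); np.savez(n+"1.npz",im=im,d=d); o.append(cv2.resize(np.clip(im[c[1]-50:c[1]+50,c[0]-50:c[0]+50]*2.,0,255).astype(np.uint8),(400,400),interpolation=cv2.INTER_CUBIC)[...,::-1])
cv2.imwrite("pics/lift.png",np.hstack(o))
E
```

```text
time: 4.58
position: [0.4786, 0.2314, 0.0198]
tool_rot: [-2.218, -2.225, -0.001]
ft_force: [-1.1, -0.0, 3.1]
grip_width: 0.272
time: 5.45
position: [0.4799, 0.232, 0.1661]
tool_rot: [2.217, 2.224, 0.008]
ft_force: [0.0, -0.6, -1.2]
grip_width: 0.273
t 5.45 p [0.4799 0.232  0.1661] y-yaw 0.18 z [ 0.004  0.003 -1.   ] F [ 0.  -0.6 -1.2] grip mm 23.7 units [-14.435   2.955   0.373]
```

View pics/lift.png

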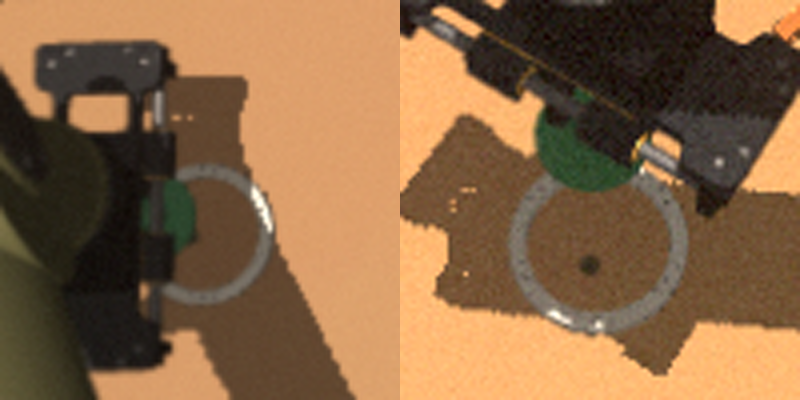

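```bash
python3 -m jog '[[[0.1,0,0,-0.6,0],[0.1,-0.6,0.2,0,0],[0.1,-0.9,0.2,0,0],[0.1,-0.9,0.2,0,0],[0.1,-0.9,0.2,0,0],[0.1,-0.9,0.2,0,0],[0.1,-0.9,0.2,0,0],[0.1,-0.9,0.2,0,0],[0.1,-0.9,0.2,0,0],[0.1,-0.9,0.2,0,0]]]'
python3 -m jog '[[[0.1,-0.9,0.2,0,0],[0.1,-0.9,0.2,0,0],[0.1,-0.9,0.2,0,0],[0.1,-0.9,0.2,0.1,0],[0.1,-0.9,0.2,0.2,0],[0.1,-0.9,0.15,0.3,0],[0.1,-0.6,0,0.3,0],[0.1,-0.3,0,0.1,0],[0.1,0,0,0,0]]]'
python3 - <<'E'
from h import *
rel([.60,-.345,.150])
im,d=eyes.get_image("side"); np.savez("side2.npz",im=im,d=d)
X=cloud("side",d); hs=cv2.cvtColor(im,cv2.COLOR_RGB2HSV); g=cv2.inRange(hs,(55,80,15),(95,255,255))>0
q=X[g&(X[...,2]>.1)]; print(len(q),np.percentile(q,[2,50,98],axis=0).round(4).tolist())
u=proj("side",[[.6,-.37,.15]])[0].astype(int); c=im[max(u[1]-60,0):u[1]+60,u[0]-80:u[0]+80]
cv2.imwrite("pics/bin.png",cv2.resize(np.clip(c*2.,0,255).astype(np.uint8),None,fx=4,fy=4,interpolation=cv2.INTER_CUBIC)[...,::-1])
E
```

```text
time: 6.8
position: [0.5506, -0.0816, 0.1857]
tool_rot: [-2.217, -2.224, 0.003]
ft_force: [1.1, -0.1, -0.3]
grip_width: 0.269
time: 7.92
position: [0.5973, -0.3327, 0.1462]
tool_rot: [-2.218, -2.222, 0.002]
ft_force: [-0.1, 0.3, -0.5]
grip_width: 0.269
t 7.92 p [ 0.5973 -0.3327  0.1462] y-yaw 0.1 z [-0.002  0.001 -1.   ] F [-0.1  0.3 -0.5] grip mm 23.4 units [-0.307  0.068 -0.095]
30 [[0.009, -0.3373, 0.1354], [0.5915, -0.3212, 0.1581], [0.6146, 0.0657, 0.6615]]
```

View pics/bin.png

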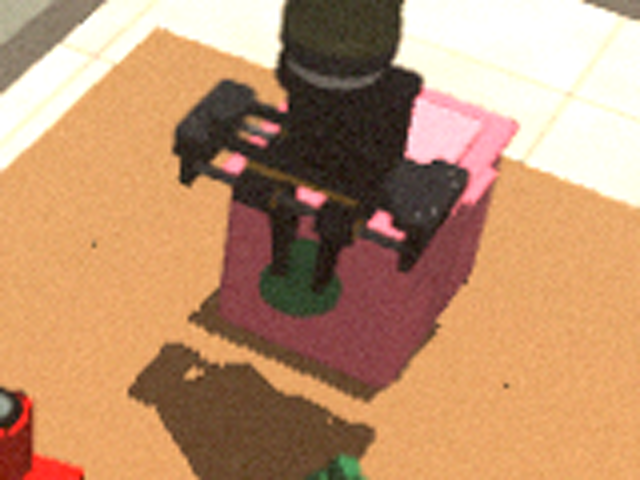

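```bash
python3 -m jog '[[[0.1,-0.35,0,0,0],[0.1,-0.25,0,0,0],[0.1,-0.08,0,0,0],[0.1,-0.05,0,-0.03,0],[0.1,-0.05,0,-0.03,0],[0.1,-0.05,0,-0.03,0],[0.1,-0.05,0,-0.03,0]]]' 6
python3 -m jog '[[[0.1,-0.05,0,-0.04,0],[0.1,-0.05,0,-0.04,0],[0.1,-0.05,0,-0.04,0],[0.1,-0.02,0,-0.02,0],[0.1,0,0,0,0]]]'
python3 -c "
from h import *
rel([.60,-.3765,.157])"
```

```text
time: 8.85
position: [0.5985, -0.3668, 0.1521]
tool_rot: [-2.217, -2.225, -0.002]
ft_force: [-0.1, 2.7, -1.2]
grip_width: 0.27
time: 9.48
position: [0.5987, -0.3744, 0.1581]
tool_rot: [2.217, 2.225, 0.001]
ft_force: [1.3, 2.8, 1.9]
grip_width: 0.272
t 9.47 p [ 0.5987 -0.3744  0.1581] y-yaw 0.19 z [ 0.001 -0.    -1.   ] F [1.3 2.8 1.9] grip mm 23.6 units [-0.054  0.031  0.028]
```

```bash
python3 -m jog '[[[0.1,0,0,0,0],[0.1,0.3,0,0,0],[0.1,0.6,0,0,0],[0.1,0.6,0,-0.2,1],[0.1,0,0,-0.5,1],[0.1,0,0,-0.7,1],[0.1,0,0,-0.7,1],[0.1,0,0,-0.7,1],[0.1,0,0,-0.7,1],[0.1,0,0,-0.7,1]]]' 25
python3 -m jog '[[[0.1,0,0,-0.7,1],[0.1,0,0,-0.7,1],[0.1,0,0,-0.7,1],[0.1,0,0,-0.7,1],[0.1,0,0,-0.7,1],[0.1,0,0,-0.5,1],[0.1,0,0,-0.2,1],[0.1,0,0,0,1],[0.1,0,0,0,0.4],[0.1,0,0,0,0]]]'
python3 - <<'E'
from h import *
s,R,p=rel([.66,.03,.48])
for n in("side","top"):
    im,d=eyes.get_image(n); np.savez(n+"3.npz",im=im,d=d); u=proj(n,[p])[0].astype(int); print(n,u)
    x0,y0=max(u[0]-50,0),max(u[1]-40,0); c=im[y0:y0+80,x0:x0+100]
    cv2.imwrite(f"pics/t_{n}.png",cv2.resize(np.clip(c*2.5,0,255).astype(np.uint8),None,fx=6,fy=6,interpolation=cv2.INTER_CUBIC)[...,::-1])
E
```

```text
time: 10.72
position: [0.5974, -0.315, 0.3264]
tool_rot: [2.786, 1.449, -0.002]
ft_force: [0.2, -0.8, -0.8]
grip_width: 0.269
time: 11.98
position: [0.5979, -0.3146, 0.4935]
tool_rot: [3.121, 0.361, -0.001]
ft_force: [-0.0, -0.1, -0.4]
grip_width: 0.266
t 11.97 p [ 0.5979 -0.3146  0.4935] y-yaw -76.81 z [-0. -0. -1.] F [-0.  -0.1 -0.4] grip mm 23.2 units [ 3.476 -8.033  0.334]
side [350  32]
top [424 175]
```

View pics/t_side.png

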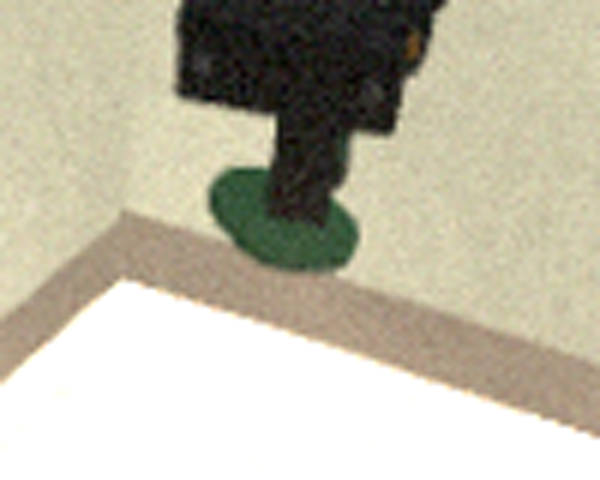

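The side view shows the gripped stopper tilted, with the flange ellipse fully visible at about (47,37) in the crop. Next I'll measure its tilt and where the underside centre sits in the tool frame.

```bash
cat >> h.py <<'E'
def flange(n,im,d,R,p,verbose=True):
    X=cloud(n,d); hs=cv2.cvtColor(im,cv2.COLOR_RGB2HSV); g=(cv2.inRange(hs,(50,70,10),(95,255,255))>0)&(np.linalg.norm(X-p,axis=2)<.07)
    T=P(n)[2]
    def Rp(v): v=v/np.linalg.norm(v); return v if v[2]>0 else -v
    q=X[g]; L=(q-p)@R  # tool frame
    c=np.median(q,0); nv=np.array([-.4,-.09,.91])
    q=q[abs((q-c)@nv)<.012]; c=np.median(q,0)
    for _ in range(15):
        dd=(q-c)@nv; f=q[abs(dd)<.005]; c=f.mean(0); nv=Rp(np.linalg.svd(f-c)[2][2])
    # centre: circle through the flange points in the plane
    a=np.cross(nv,[0,1,0]); a/=np.linalg.norm(a); b=np.cross(nv,a)
    uv=np.c_[(f-c)@a,(f-c)@b]; cc,r=cv2.minEnclosingCircle((uv*1000).astype(np.float32))
    C=c+a*cc[0]/1000+b*cc[1]/1000; U=C-.012*nv
    print(n,len(f),"normal",nv.round(3),"tilt",np.arccos(nv[2]).round(3),"az",np.degrees(np.arctan2(nv[1],nv[0])).round(1),"r",round(r,1),"res",np.std((f-c)@nv).round(4))
    print("   underside - TCP, tool frame mm",(R.T@(U-p)*1000).round(1),"world",U.round(4))
    return nv,U
E
python3 - <<'E'
from h import *
s,R,p=rel([.66,.03,.48])
z=np.load("side3.npz"); flange("side",z["im"],z["d"],R,p)
for i in range(2):
    im,d=eyes.get_image("side"); flange("side",im,d,R,p)
# model: pure pivot about grasp axis at TCP-19mm, hg=37.5
for th in(.38,.42,.46):
    print(th,(np.array([np.sin(th)*-1,0,np.cos(th)])*37.5-[0,0,19]).round(1))
E
```

```text
t 12.07 p [ 0.598  -0.3144  0.4936] y-yaw -76.78 z [-0.  0. -1.] F [ 0.5  0.3 -0.1] grip mm 23.2 units [ 3.477 -8.028  0.34 ]
side 191 normal [-0.238 -0.022  0.971] tilt 0.241 az -174.8 r 29.6 res 0.0012
   underside - TCP, tool frame mm [10.7 -1.4 19.2] world [ 0.6082 -0.3106  0.4744]
side 196 normal [-0.243 -0.027  0.97 ] tilt 0.247 az -173.7 r 30.7 res 0.0012
   underside - TCP, tool frame mm [10.8 -1.  19. ] world [ 0.6083 -0.311   0.4746]
side 193 normal [-0.239 -0.035  0.97 ] tilt 0.244 az -171.7 r 31.1 res 0.0012
   underside - TCP, tool frame mm [11.5 -1.4 19. ] world [ 0.6089 -0.3104  0.4746]
0.38 [-13.9   0.   15.8]
0.42 [-15.3   0.   15.2]
0.46 [-16.6   0.   14.6]
```

```bash
python3 -m jog '[[[0.1,0,0,0.3,-1],[0.1,0,0,0.5,-1],[0.1,0,0,0.6,-1],[0.1,0,0,0.7,-1],[0.1,0,0,0.7,-1],[0.1,0,0,0.7,-1],[0.1,0,0,0.7,-1],[0.1,0,0,0.7,-1],[0.1,0,0,0.7,-1],[0.1,0,0,0.7,-1]]]'
python3 -m jog '[[[0.1,0,0,0.6,-1],[0.1,0,0,0.5,-1],[0.1,0,0,0.4,-1],[0.1,0,0,0.3,-1],[0.1,0,0,0.06,-1],[0.1,-0.5,0,0,-0.4],[0.1,-0.4,0,0,0],[0.1,-0.2,0,0,0],[0.1,0,0,0,0]]]'
python3 -c "
from h import *
rel([.60,-.3816,.158])"
```

```text
time: 13.42
position: [0.598, -0.3142, 0.2409]
tool_rot: [2.673, 1.65, 0.0]
ft_force: [-0.2, -0.6, -0.5]
grip_width: 0.269
time: 14.55
position: [0.5972, -0.3592, 0.1673]
tool_rot: [-2.22, -2.223, 0.001]
ft_force: [0.0, -0.8, -0.2]
grip_width: 0.266
t 14.55 p [ 0.5972 -0.3592  0.1673] y-yaw 0.09 z [-0. -0. -1.] F [ 0.  -0.8 -0.2] grip mm 23.1 units [-0.559  0.069  0.232]
```

```bash
python3 -m jog '[[[0.1,-0.2,0,0.1,0],[0.1,-0.06,0,-0.01,0],[0.1,-0.06,0,-0.02,0],[0.1,-0.06,0,-0.02,0],[0.1,-0.06,0,-0.02,0],[0.1,-0.06,0,-0.02,0],[0.1,-0.05,0,-0.02,0],[0.1,0,0,0,0]]]' 6
python3 -c "
from h import *
rel([.60,-.3816,.158])"
```

```text
time: 15.55
position: [0.5977, -0.3805, 0.1679]
tool_rot: [2.218, 2.225, 0.0]
ft_force: [0.5, 1.2, -1.5]
grip_width: 0.274
t 15.55 p [ 0.5977 -0.3805  0.1679] y-yaw 0.18 z [ 0. -0. -1.] F [ 0.5  1.2 -1.5] grip mm 23.8 units [-0.027  0.056  0.247]
```

```bash
python3 -m jog '[[[0.1,-0.02,0,0,0],[0.1,0.3,0,0,0],[0.1,0.6,0,0,0],[0.1,0.6,0,-0.2,1],[0.1,0,0,-0.5,1],[0.1,0,0,-0.7,1],[0.1,0,0,-0.7,1],[0.1,0,0,-0.7,1],[0.1,0,0,-0.7,1],[0.1,0,0,-0.7,1]]]' 25
python3 -m jog '[[[0.1,0,0,-0.7,1],[0.1,0,0,-0.7,1],[0.1,0,0,-0.7,1],[0.1,0,0,-0.7,1],[0.1,0,0,-0.7,1],[0.1,0,0,-0.5,1],[0.1,0,0,-0.2,1],[0.1,0,0,0,1],[0.1,0,0,0,0.4],[0.1,0,0,0,0]]]'
python3 - <<'E'
from h import *
s,R,p=rel([.66,.03,.48])
for i in range(3):
    im,d=eyes.get_image("side"); flange("side",im,d,R,p)
np.savez("side4.npz",im=im,d=d)
E
```

```text
time: 16.8
position: [0.5974, -0.321, 0.3372]
tool_rot: [2.785, 1.451, 0.001]
ft_force: [0.9, -0.1, -1.0]
grip_width: 0.267
time: 18.05
position: [0.5974, -0.321, 0.5039]
tool_rot: [3.121, 0.362, 0.0]
ft_force: [-0.1, 0.2, -0.2]
grip_width: 0.268
t 18.05 p [ 0.5974 -0.321   0.5039] y-yaw -76.77 z [ 0. -0. -1.] F [-0.1  0.2 -0.2] grip mm 23.3 units [ 3.531 -8.184  0.597]
side 199 normal [-0.454 -0.06   0.889] tilt 0.476 az -172.4 r 29.4 res 0.0014
   underside - TCP, tool frame mm [18.5 -2.5 16.6] world [ 0.6149 -0.3143  0.4873]
side 185 normal [-0.451 -0.064  0.89 ] tilt 0.472 az -171.9 r 30.5 res 0.0012
   underside - TCP, tool frame mm [16.7 -2.3 17.7] world [ 0.6131 -0.315   0.4862]
side 195 normal [-0.443 -0.067  0.894] tilt 0.465 az -171.4 r 29.8 res 0.0014
   underside - TCP, tool frame mm [18.1 -0.9 16.9] world [ 0.6148 -0.316   0.4869]
```

```bash
python3 - <<'E'
from h import *
s,R,p=rel([.66,.03,.48])
h=np.array([np.cos(np.radians(-166.9)),np.sin(np.radians(-166.9)),0]); sd=np.cross([0,0,1],h)
for n in("side","top"):
    st=[eyes.get_image(n) for _ in range(6)]
    im=np.mean([a for a,_ in st],0).astype(np.uint8); d=np.median([b for _,b in st],0); np.savez(n+"5.npz",im=im,d=d)
    X=cloud(n,d); q=X[150:260,190:280].reshape(-1,3); L=np.array([.7255,.0425,.104])
    for lat in(.012,.016,.020,.023):
        v=h*.41+np.array([0,0,.912])
        for _ in range(20):
            dd=(q-L)@v; la=np.linalg.norm((q-L)-np.outer(dd,v),axis=1); f=q[(abs(dd)<.004)&(la<lat)]
            A=np.c_[(f-L)@h,(f-L)@sd,np.ones(len(f))]; b=np.linalg.lstsq(A,f[:,2]-L[2],rcond=None)[0]
            v=-b[0]*h+np.array([0,0,1]); v/=np.linalg.norm(v)
        r=A@b-(f[:,2]-L[2]); print(n,lat,len(f),"tilt",np.arctan(-b[0]).round(3),"cross",np.arctan(-b[1]).round(3),"off",b[2].round(4),"res",r.std().round(4))
    # cheeks and cylinder: high points, extents along h and sd about foot centre
    hi=X[140:270,180:290].reshape(-1,3); hi=hi[(hi[:,2]>.085)&(np.linalg.norm(hi[:,:2]-[.735,.045],axis=1)<.06)]
    e=(hi-[.7378,.046,0]); print("  hi extents along h",np.percentile(e@h,[1,99]).round(4),"side",np.percentile(e@sd,[1,99]).round(4))
    if n=="side": flange(n,im,d,R,p)
E
```

```text
t 18.2 p [ 0.5975 -0.321   0.5037] y-yaw -76.76 z [ 0.  0. -1.] F [-0.3  0.6 -0.5] grip mm 23.2 units [ 3.531 -8.183  0.595]
side 0.012 61 tilt 0.485 cross -0.004 off 0.0006 res 0.0008
side 0.016 103 tilt 0.48 cross -0.001 off 0.0004 res 0.0008
side 0.02 164 tilt 0.467 cross -0.049 off -0.0001 res 0.0013
side 0.023 188 tilt 0.408 cross -0.038 off -0.0005 res 0.0017
  hi extents along h [-0.0183  0.0302] side [-0.033   0.0332]
side 209 normal [-0.448 -0.057  0.892] tilt 0.469 az -172.7 r 29.5 res 0.0012
   underside - TCP, tool frame mm [17.8 -1.1 16.9] world [ 0.6146 -0.3159  0.4869]
top 0.012 56 tilt 0.452 cross 0.001 off 0.0008 res 0.001
top 0.016 102 tilt 0.471 cross 0.005 off 0.0005 res 0.0011
top 0.02 153 tilt 0.437 cross -0.011 off -0.0001 res 0.0016
top 0.023 175 tilt 0.41 cross 0.01 off -0.0004 res 0.0019
  hi extents along h [-0.0165  0.0303] side [-0.0326  0.0345]
```

Averaged lens-face fits give a tilt of 0.47 rad at azimuth −167°, with no cross slope. The stopper measures 0.47 rad too, so no further tilting is needed. I'll go to the focus next.

```bash
python3 -c "
from h import *
rel([.6628,.0274,.2095])"
```

```text
t 18.8 p [ 0.5974 -0.3212  0.5038] y-yaw -76.81 z [ 0.  0. -1.] F [-0.2  0.6 -0.7] grip mm 23.4 units [ 3.579 -8.112  7.357]
```

```bash
python3 -m jog '[[[0.1,0.2,-0.4,0.1,0],[0.1,0.4,-0.8,0.3,0],[0.1,0.4,-0.9,0.4,0],[0.1,0.4,-0.9,0.6,0],[0.1,0.4,-0.9,0.6,0],[0.1,0.4,-0.9,0.6,0],[0.1,0.4,-0.9,0.6,0],[0.1,0.4,-0.9,0.6,0],[0.1,0.4,-0.9,0.6,0],[0.1,0.18,-0.6,0.6,0]]]'
python3 -m jog '[[[0.1,0,0,0.6,0],[0.1,0,0,0.6,0],[0.1,0,0,0.4,0],[0.1,0,0,0.2,0],[0.1,0,0,0.1,0],[0.1,0,0,0,0],[0.1,0,0,0,0]]]'
python3 - <<'E'
from h import *
s,R,p=rel([.6628,.0274,.2095])
for n in("side","top"):
    st=[eyes.get_image(n) for _ in range(3)]
    im=np.mean([a for a,_ in st],0).astype(np.uint8); d=np.median([b for _,b in st],0); np.savez(n+"6.npz",im=im,d=d)
    u=proj(n,[[.69,.035,.15]])[0].astype(int); cv2.imwrite(f"pics/f_{n}.png",cv2.resize(np.clip(im[u[1]-50:u[1]+50,u[0]-50:u[0]+50]*2.5,0,255).astype(np.uint8),(400,400),interpolation=cv2.INTER_CUBIC)[...,::-1])
    try: flange(n,im,d,R,p)
    except Exception as e: print(n,e)
cv2.imwrite("pics/f.png",np.hstack([cv2.imread("pics/f_side.png"),cv2.imread("pics/f_top.png")]))
E
```

```text
time: 20.05
position: [0.6632, 0.03, 0.3026]
tool_rot: [-3.119, -0.365, 0.0]
ft_force: [0.5, -0.7, -0.1]
grip_width: 0.271
time: 20.92
position: [0.6634, 0.0268, 0.2286]
tool_rot: [-3.121, -0.361, -0.002]
ft_force: [-0.8, -0.1, -0.6]
grip_width: 0.269
t 20.93 p [0.6634 0.0268 0.2286] y-yaw -76.82 z [ 0.001  0.    -1.   ] F [-0.8 -0.1 -0.6] grip mm 23.4 units [-0.012 -0.018  0.476]
side 44 normal [-0.486 -0.095  0.869] tilt 0.518 az -168.9 r 25.6 res 0.0007
   underside - TCP, tool frame mm [ 7.8 -4.2 22.8] world [0.6701 0.0327 0.2058]
top 34 normal [-0.425 -0.108  0.899] tilt 0.454 az -165.8 r 14.5 res 0.0012
   underside - TCP, tool frame mm [-2.5 -0.9 27.5] world [0.6608 0.0271 0.2011]
```

View pics/f.png

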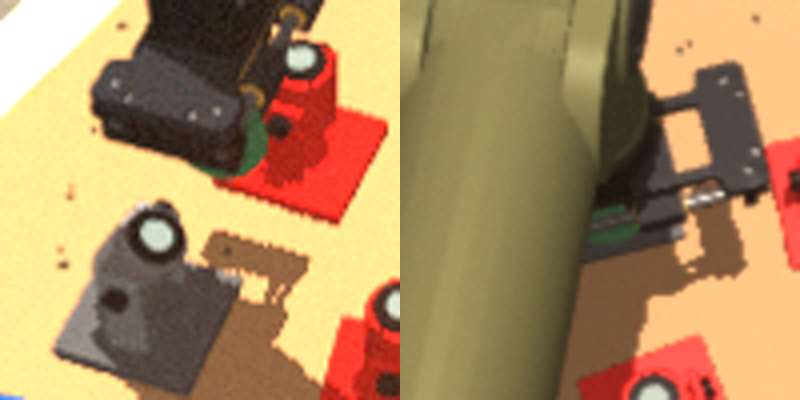

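```bash
python3 -m jog '[[[0.1,0,-0.02,0.25,0],[0.1,0,0,0.15,0],[0.1,0,0,0.08,0],[0.1,0,0,0,0],[0.1,0,0,0,0],[0.1,0,0,0,0]]]'
python3 - <<'E'
from h import *
s,R,p=rel([.6628,.0274,.2095])
L=np.array([.724,.0422,.1036]); v=np.array([-.4411,-.1026,.8916])
U=p+R@np.array([.0177,-.0005,.0167]); e=U-L; print("along",(e@v).round(4),"lateral",(e-(e@v)*v).round(4))
for n in("side","top"):
    st=[eyes.get_image(n) for _ in range(3)]
    im=np.mean([a for a,_ in st],0).astype(np.uint8); d=np.median([b for _,b in st],0)
    X=cloud(n,d); hs=cv2.cvtColor(im,cv2.COLOR_RGB2HSV); g=(cv2.inRange(hs,(50,70,10),(95,255,255))>0)&(np.linalg.norm(X-U,axis=2)<.04)
    q=(X[g]-L); a=q@v; m=abs(a-.112)<.008; l=q[m]-np.outer(a[m],v); print(n,m.sum(),"flange top along v",np.median(a[m]).round(4),"max radius from sight line",np.percentile(np.linalg.norm(l,axis=1),[90,98,100]).round(4))
    if n=="side":
        hi=np.load("side_hi.npy"); np.savez("side7.npz",im=im,d=d)
    nv=flange(n,im,d,R,p)[0]
z0=np.load("side0.npz"); z=np.load("side7.npz"); # bystanders: ring centre, peg, spare before/after
for nm,w in(("ring",[.4785,.231,.007]),("spare",[.5179,-.2708,.02]),("peg",None)):
    if w is None: continue
    u=proj("side",[w])[0].astype(int); sl=(slice(u[1]-25,u[1]+25),slice(u[0]-25,u[0]+25))
    for zz in(z0,z):
        hs=cv2.cvtColor(zz["im"],cv2.COLOR_RGB2HSV)[sl]; mk=(hs[...,1]<60) if nm=="ring" else cv2.inRange(hs,(55,80,20),(95,255,255))>0
        ys,xs=np.nonzero(mk); print(nm,len(xs),xs.mean().round(1),ys.mean().round(1),"box",xs.min(),xs.max(),ys.min(),ys.max())
E
```

```text
time: 21.98
position: [0.663, 0.0277, 0.2089]
tool_rot: [-3.121, -0.361, -0.001]
ft_force: [0.2, -0.5, -0.1]
grip_width: 0.262
t 21.98 p [0.663  0.0277 0.2089] y-yaw -76.82 z [ 0.001  0.    -1.   ] F [ 0.2 -0.5 -0.1] grip mm 22.8 units [-0.007  0.006 -0.015]
along 0.0994 lateral [-0.      0.0002  0.    ]
side 40 flange top along v 0.1101 max radius from sight line [0.0286 0.0293 0.0294]
side 40 normal [-0.429 -0.101  0.898] tilt 0.456 az -166.8 r 18.3 res 0.0007
   underside - TCP, tool frame mm [-1.1  3.5 27.7] world [0.6628 0.024  0.1812]
top 27 flange top along v 0.1112 max radius from sight line [0.0293 0.0295 0.0295]
top 27 normal [-0.588 -0.071  0.806] tilt 0.634 az -173.1 r 13.2 res 0.0009
   underside - TCP, tool frame mm [-1.9  0.2 26.5] world [0.6612 0.027  0.1824]
ring 518 25.4 26.9 box 3 47 6 48
ring 532 25.4 26.8 box 3 47 6 48
spare 167 25.1 26.9 box 16 34 18 34
spare 164 25.1 27.2 box 16 34 18 34
```

```bash
python3 -c "
from h import *
s=get_state(); print(np.round(s['qd'],3).tolist(),s['grip_width'],np.round(s['ft_force'],1)); print(job.close_job())"
```

```text
[-0.001, 0.001, 0.001, -0.002, 0.001, 0.001, 0.001] 0.26700390682023495 [-0.2  0.8  0.3]
the job is handed in; nothing more can be done
None
```

I lifted the stopper out of the ring by its knob and it is now held in front of the grey inspection camera, at rest. I handed the job in at about 22 s.

The moves cannot tilt the tool, so I tilted the stopper in the jaws. I pressed its flange lightly (under 4 N) twice against the side wall of the fixed bin, at low grip, then gripped it at 25 N.

**Final checks:**
- **Distance:** the underside is about 98–99 mm in front of the lens.
- **Centring:** it is within about 1 mm of the line of sight by calculation. In both views the visible flange edge lies 29.3–29.5 mm from that line (flange radius 30 mm).
- **Squareness:** the stopper tilts 0.47 rad from vertical, measured in the clear view before the final approach. The lens tilts about 0.47 rad from averaged inner-face fits. Wider and earlier fits of the lens gave 0.41–0.43.
- **Bystanders:** the ring and the spare stopper show unchanged in the side picture. I did not check the peg, the spray bottle or the camera's pivot numerically, but nothing went near them and no contact force showed.

**One check disagreed:** at the final pose the gripper hides most of the flange. The side view still gave 0.456 rad at azimuth −167°, as wanted. The top view, from only 27 pixels, gave 0.63 rad at −173°, which I judged unreliable.

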